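# Slide the cup rack up the step onto the drainboard

## Robot

A 6-joint arm with a two-finger parallel gripper is mounted at the origin on the work surface. World frame = base frame: x ahead of the robot, y to its left, z up, the work surface at z = 0. Lengths are in m, angles in degrees, forces in N, time in s.
With the tool pointing down it reaches from about 0.35 to 0.875 m from the base axis. Payload 4.2 kg.
Tool frame: the origin (TCP) lies midway between the tips of the shut fingers; the grasp point (between the pads) lies 19 mm behind it (r.pinch_z is the distance from the TCP to the grasp point, in m); z points along the fingers, y is the line along which they close (so a half turn about z gives the same grasp; the last joint's range is limited). The gripper opens to 87 mm and grips with 3 to 60 N. Pads are 19 mm wide; open, the fingers measure 117 mm over their backs; the gripper's body (75 mm by 190 mm) begins 51 mm behind the grasp point.
Start: joints at [-61.96, 22.042, 0.453, 0, -68.411, -14.817], TCP at [0.143, -0.608, 0.223] pointing down, gripper open.
Joint ranges: [-179.83, 179.83], [-69.29, 118.12], [-61.27, 80.66], [-181.25, 117.63], [-171.15, -9.14], [-177.46, 177.46]. Speed limits (degrees/s): [159.86, 159.86, 180, 180, 180, 180].

## Interface

Orientations are given as a 3x3 rotation matrix whose columns are the frame's x, y, z axes.
In Python, from station import r, imaging, models gives the robot as it stands. The module is installed in compiled form; this text tells all that it offers.
- The arm moves only by the tool apply_moves, never from a script. Its argument "moves" is a list of rows, each a list of 2 entries, a list of its own where there are three numbers: the shift along the tool's x, y, z in m, then the turn about the tool's z in degrees. A call has 1 to 5 rows; each row shifts and turns the commanded pose from where the row before left it, along the tool's axes as they then stand; what a row does not reach is not made up. A row lasts 1/12 s, in which the tool goes at most 41.7 mm and 7.16 degrees, less where a joint would pass 70% of its speed; a pose out of reach is approached as far as the arm can. A call is refused whole if a number of a shift passes 0.0417 or a number of a turn 7.16, either way. A call with a gripper value outside its range is refused whole. "hand" is the finger opening in m, from 0 to 0.087, set as the call begins (left out, the last holds). The fingers move at their own pace and stop on an object; the grip force is fixed at half the most. Time passes only in rows, so rows that do not move let the fingers close. It gives the time, the measured TCP pose, the force, the opening and the grip force at its end, in the units of the state.
- r.sense(): the state, without advancing time (a new reading comes with each control period).
- imaging.capture(name): name is "scene" or "top" or "wrist"; returns a dict with "frame" (480x640x3 uint8, blue, green, red), "intrinsics" (3x3 intrinsics, pixels), "eye" and "orientation" of the camera in the world. Camera axes: x right, y down, z forward; pixel columns grow to the right and rows downward; lengths in m; the calibration is good to about 2 mm. A picture is of the moment at which its call begins. There is no depth.
- r.finish_job(): hands the job in; it is judged then, once.
Trained networks look in a picture, given as the dict that the camera call returned (one of the last four; its "shot" number tells which), for a name from the list of things; names that differ only in an ending like _2 or _b are one class to them, and where a whole thing is asked for, a point or a joint stands for the part that bears it (a point fixed in the world has none). Each returns a list of dicts, best first, with "confidence" (0 to 1); they miss things now and then, are a little off and sometimes report something else, mostly with a low value. They report only what shows in the picture. A call takes as long as a camera call.
- models.cut_out(picture, target): "region" (480x640 bool, what is visible of it) and "extent" ([left, top, width, height] as shares, 0 to 1, of the picture: columns of its width, rows of its height, round what is visible of it).
- models.place_of(picture, target): "at" ([column, row] as shares, 0 to 1, of the picture: columns of its width, rows of its height: a listed point, or the origin of a listed thing).
The state is a dict: "time_s": time; "joints": joint angles; "joint_velocities": joint speeds; "effort": joint torques, N m; "tcp_pos": TCP position; "ee_rot": TCP orientation; "wrist_force": force on the tool from outside, world axes, zero at the start; "moment": the same for the moment, N m; "gripper_width": opening from 0.0 (shut) to 1.0 (fully open); "gripper_force": force on a finger pad.
Only numpy, scipy, OpenCV 4.12 (cv2) and the standard library are available. Lean on these libraries where they do the work, as an engineer would, in place of code of your own. Each camera call takes 0.05 s, during which the arm holds its last target. There are 200 camera calls.

## Task

Take the yellow cup rack by its handle and slide it, with both steel cups standing on it, up over the step onto the raised drainboard: let the nose climb onto the board while the tail still rests on the counter, then bring the tail up and slide the whole rack home between the side cheeks until it gently touches the blue stop bar at the back. Slide it rather than carry it, do not ram the step or the stop, keep the cups standing in place, leave the jug, teapot and cartridge box alone, and let go at the end.

Things in the scene. Friction and masses are not known exactly. Their poses are not given: they have to be found in the camera images.
- rack: yellow plastic cup rack, loose, 0.3-0.55 kg without cups: flat-bottomed tray 150 mm wide (its x) by 200 mm long (its y), floor 6 mm thick, rim 18 mm high. Origin at the centre of its underside. The +y end is the nose (climbs the step first), the -y end the tail, with a loop handle over it. Low walls make two pockets in the front half, one per cup; the pockets end 14 mm behind the centre
- rack_grip (a point): centre of the rack's grip bar, 86 mm behind the rack's origin (-y) and 76 mm above its underside. The bar runs along the rack's x, 95 mm long, 16 mm thick (along the rack's y), 24 mm high; opening beneath it 70 mm wide between two posts. 64 mm are free between bar and pockets. Pinch it from above with fingers closing along the rack's y
- rack_nose (a point): middle of the rack's lower front edge, 100 mm ahead of the rack's origin (+y), on its underside
- rack_tail (a point): middle of the rack's lower rear edge, 100 mm behind the rack's origin (-y), on its underside; it starts on the counter (height 0). The rack slides on counter and board with a friction of roughly 0.4 to 0.75 of the load
- cup_a: stainless cup, 60 mm across the rim, 75 mm high, 0.1 kg, standing loose in the rack pocket at the rack's x = -36 mm, y = 43 mm. Origin at the centre of its foot
- cup_b: the same cup in the pocket at the rack's x = +36 mm, y = 43 mm
- ledge: raised steel drainboard, fixed: slab 200 mm wide (its x), 260 mm long (its y), flat top 14 mm above its origin. Origin: centre of its underside, which is let 0 to 5 mm into the counter, so the step is 9 to 14 mm high. The front edge (y = -130 mm) is a square step. Two dark side cheeks, 12 mm above the top, 176 mm apart, run from y = -70 mm to the back. Over 25 N from the rack counts as ramming
- ledge_step (a point): middle of the top edge of the step, where the rack must climb: 130 mm before the drainboard's origin (-y), on its top face. The rack is to travel along the drainboard's +y
- ledge_back (a point): point on the drainboard's top, on its midline, 75 mm past its origin (+y): the foremost place where the front face of the blue stop bar can stand. The bar (160 mm long, 13 mm high above the top, rigid) is set 0 to 40 mm behind this point, differently each time; its setting is not reported and must be found by touch. Over 20 N from the rack on it counts as ramming
- jug: white water filter jug with blue clip lid, 132 mm wide, 230 mm high; leave it alone. Origin at the centre of its foot
- teapot: white porcelain teapot, 117 mm wide and 113 mm high, spout and handle along its y; leave it alone. Origin at the centre of its foot
- cartridge_box: cardboard box 90 x 130 x 75 mm with a half open flap; leave it alone. Origin at the centre of its underside

How it is judged:
By the outcome, as a careful person would: the job done as asked, in the order asked, and still so for the second after the job is handed in, with the robot touching nothing.
It also fails if it takes over 72 s, if anything falls off the work surface, if the arm or the gripper's body presses on something with over 40 N, if the wrist force passes 120 N, or if a joint passes its speed limit or range.

## Working session

There is one attempt and no reset: what is moved stays moved. The work goes in short steps, Python scripts to look and compute and a tool call to move; the robot and the scene stay as the last step left them, time stands still between calls to the robot, and variables do not carry over. Pictures are saved under pics/ and viewed, at most 10 in all, crops included, and the job is handed in when it is done.

Besides the shell and the picture viewer there is one more tool, called after ">>>" as name(argument=value, ...) on one line, values as JSON. apply_moves: Moves the arm, as the interface text tells. Its arguments: {"type":"object","properties":{"moves":{"type":"array"},"hand":{"type":"number"}},"required":["moves"]}

```bash
mkdir -p pics
cat > h.py <<'E'
from station import r, imaging, models
import numpy as np, cv2
def ray(p,at):
    K=p["intrinsics"];u=np.array([at[0]*640,at[1]*480,1.]);d=np.array(p["orientation"])@np.linalg.inv(K)@u
    return np.array(p["eye"]),d/np.linalg.norm(d)
def tri(rs):
    A=sum(np.eye(3)-np.outer(d,d) for e,d in rs);b=sum((np.eye(3)-np.outer(d,d))@e for e,d in rs)
    x=np.linalg.solve(A,b);return x,[np.linalg.norm((np.eye(3)-np.outer(d,d))@(x-e))*1e3 for e,d in rs]
def onz(ry,z):
    e,d=ry;return e+d*(z-e[2])/d[2]
E
python3 - <<'E'
from h import *
np.set_printoptions(precision=4,suppress=True)
s=r.sense();print(s["time_s"],s["tcp_pos"],s["ee_rot"],s["wrist_force"],r.pinch_z)
P={c:imaging.capture(c) for c in("scene","top","wrist")}
for c in P: cv2.imwrite(f"pics/{c}0.png",P[c]["frame"]);print(c,P[c]["eye"])
for t in["rack","rack_grip","rack_nose","rack_tail","cup_a","ledge","ledge_step","ledge_back","jug","teapot","cartridge_box"]:
    R={}
    for c in P:
        m=models.place_of(P[c],t)
        for q in m[:2]: print(t,c,round(q["confidence"],2),np.array(q["at"])*[640,480],end=" ")
        if m:R[c]=ray(P[c],m[0]["at"])
    print()
    if len(R)>1: 
        print("  tri",*tri(list(R.values())))
    for c in R: print("  z0",c,onz(R[c],0.012 if 'ledge' in t else 0.076 if 'grip' in t else 0))
E
```

```text
0.0 [ 0.1429 -0.6079  0.2214] [[-0.9735 -0.2286 -0.0006]
 [-0.2286  0.9735  0.0021]
 [ 0.0001  0.0022 -1.    ]] [ 0.5164 -0.7317 -0.3115] 0.0187
scene [1.3909 0.2035 1.104 ]
top [0.3804 0.1255 1.1932]
wrist [ 0.067  -0.6256  0.3829]
rack scene 0.71 [240.128 229.296] rack scene 0.37 [363.2   245.376] rack top 0.92 [433.6   279.408] 
  tri [ 0.519  -0.1306  0.014 ] [np.float64(0.07958595885869532), np.float64(0.07958595885854806)]
  z0 scene [ 0.5078 -0.135   0.    ]
  z0 top [ 0.5206 -0.1335  0.    ]
rack_grip scene 0.86 [199.104 208.896] rack_grip top 0.85 [484.8   262.992] 
  tri [ 0.5345 -0.2213  0.1034] [np.float64(4.859535868485262), np.float64(4.8595358684852155)]
  z0 scene [ 0.5103 -0.2383  0.076 ]
  z0 top [ 0.5376 -0.2248  0.076 ]
rack_nose scene 0.91 [275.072 233.712] rack_nose top 0.88 [392.896 286.416] 
  tri [ 0.5115 -0.0392 -0.001 ] [np.float64(5.267071729502861), np.float64(5.267071729502832)]
  z0 scene [ 0.5125 -0.0336  0.    ]
  z0 top [ 0.5119 -0.0443  0.    ]
rack_tail scene 0.64 [201.92  230.016] rack_tail scene 0.52 [473.6   249.024] rack_tail top 0.68 [478.912 
[... 1300 characters left out ...]
5186 0.0049] [np.float64(6.226315018833105), np.float64(6.226315018833085)]
  z0 scene [0.5072 0.5136 0.    ]
  z0 top [0.5096 0.5268 0.    ]
teapot scene 0.56 [319.872 313.824] teapot top 0.79 [304.512 185.712] teapot top 0.17 [412.672 266.4  ] 
  tri [ 0.7531  0.1264 -0.0042] [np.float64(4.123208010380213), np.float64(4.123208010380273)]
  z0 scene [0.7558 0.1226 0.    ]
  z0 top [0.7514 0.1305 0.    ]
cartridge_box scene 0.88 [207.424 303.216] cartridge_box top 0.64 [430.4   176.208] cartridge_box top 0.31 [486.4   263.712] 
  tri [ 0.7554 -0.1602 -0.0035] [np.float64(6.003611916264438), np.float64(6.003611916264452)]
  z0 scene [ 0.7571 -0.1653  0.    ]
  z0 top [ 0.7531 -0.1533  0.    ]
```

View pics/top0.png

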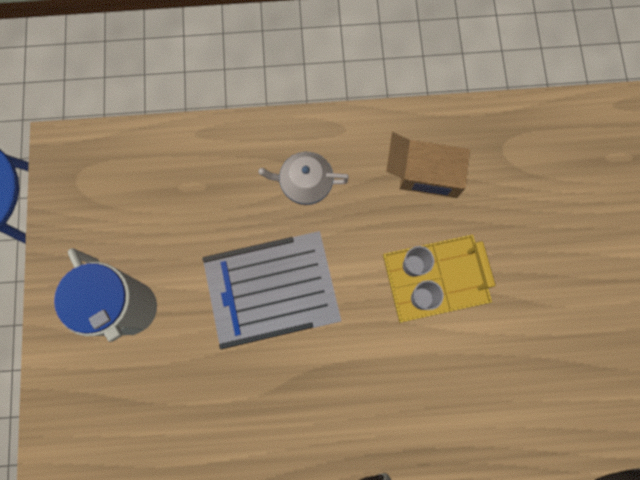

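View pics/scene0.png

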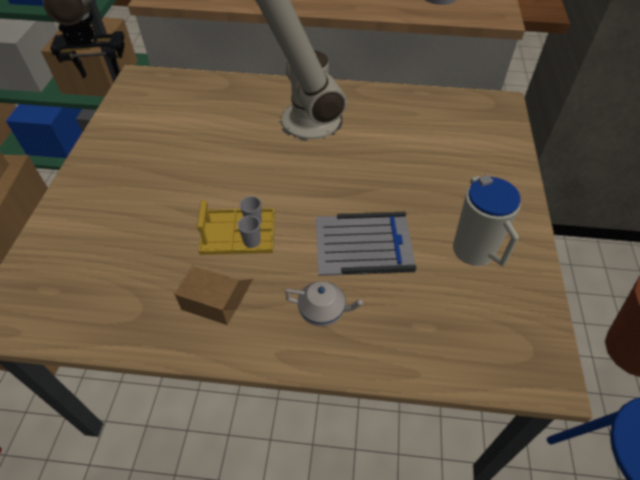

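The top view shows the rack at (440,280), with its handle at (485,263) and its cups at (417,262) and (427,296). The drainboard is at (272,290), with its step edge near x≈328 and the blue bar near x≈232. The scene view agrees. Next I'll refine the directions from the masks.

```bash
cat >> h.py <<'E'
from scipy.optimize import least_squares
def rect(p,name,z,W,L,near,c0,a0):
    ms=models.cut_out(p,name)
    best=min(ms,key=lambda m:np.hypot(*(np.argwhere(m["region"]).mean(0)[::-1]-near)))
    c=max(cv2.findContours(best["region"].astype(np.uint8),0,cv2.CHAIN_APPROX_NONE)[0],key=len)[:,0]
    w=np.array([onz(ray(p,((u+.5)/640,(v+.5)/480)),z)[:2] for u,v in c])
    h=cv2.convexHull(w.astype(np.float32))[:,0]
    def f(q):
        ca,sa=np.cos(q[2]),np.sin(q[2]);d=w-q[:2];yy=d@[ca,sa];xx=d@[sa,-ca]
        a,b=abs(xx)-W/2,abs(yy)-L/2
        return np.maximum(a,b)+0*a
    s=least_squares(f,[*c0,np.radians(a0)],loss="soft_l1",f_scale=.002)
    return s.x[:2],np.degrees(s.x[2]),np.median(abs(f(s.x))),best["confidence"],cv2.minAreaRect(h)
E
python3 - <<'E'
from h import *
for c,nr,nl in(("top",(440,280),(272,290)),("scene",(237,230),(365,243))):
    p=imaging.capture(c)
    print(c,"ledge",rect(p,"ledge",.012,.2,.26,nl,(.527,.212),96))
    print(c,"rack",rect(p,"rack",.018,.15,.2,nr,(.52,-.132),97))
E
```

```text
top ledge (array([0.52483228, 0.21691458]), np.float64(99.00611620349042), np.float64(0.0006792741256686635), 0.85, ((0.5251731276512146, 0.217547208070755), (0.20391406118869781, 0.2618543207645416), 8.97338581085205))
top rack (array([ 0.52163485, -0.14078325]), np.float64(97.935745946644), np.float64(0.00348227632933), 0.77, ((0.5228976607322693, -0.14487819373607635), (0.1507319062948227, 0.21997888386249542), 7.945581436157227))
scene ledge (array([0.52587667, 0.21806362]), np.float64(100.30612412423517), np.float64(0.0029221734203761646), 0.79, ((0.5238795280456543, 0.21816974878311157), (0.21553093194961548, 0.25908058881759644), 8.894137382507324))
scene rack (array([ 0.52882238, -0.13743675]), np.float64(96.94955356601072), np.float64(0.006706249125114319), 0.72, ((0.5131714344024658, -0.14425495266914368), (0.20254553854465485, 0.21733027696609497), 7.9176249504089355))
```

>>> apply_moves(moves=[[[-0.04, 0.035, 0], 0], [[-0.04, 0.035, 0], 0], [[-0.04, 0.035, 0], 0], [[-0.04, 0.035, 0], 0], [[-0.04, 0.035, 0], 5]], hand=0.08)

```text
time_s: 2.52
tcp_pos: [0.2649, -0.4375, 0.2227]
ee_rot: [[-0.99, -0.141, 0.0], [-0.141, 0.99, -0.0], [-0.0, -0.0, -1.0]]
wrist_force: [1.4, -0.9, 0.1]
gripper_width: 0.921
gripper_force: 0.0
```

>>> apply_moves(moves=[[[-0.037, 0.022, 0], 0], [[-0.037, 0.022, 0], 0], [[-0.037, 0.022, 0], 0], [[-0.037, 0.022, 0], 0], [[-0.037, 0.022, 0], 0]])

```text
time_s: 2.93
tcp_pos: [0.4276, -0.3064, 0.2231]
ee_rot: [[-0.99, -0.143, 0.001], [-0.143, 0.99, -0.0], [-0.001, -0.001, -1.0]]
wrist_force: [-0.0, -0.7, -0.8]
gripper_width: 0.918
gripper_force: 0.0
```

>>> apply_moves(moves=[[[-0.037, 0.022, 0], 0], [[-0.037, 0.022, 0], 0], [[-0.037, 0.022, 0], 0], [[0, 0, 0], 0]])

```text
time_s: 3.27
tcp_pos: [0.5285, -0.2256, 0.2222]
ee_rot: [[-0.989, -0.149, 0.002], [-0.149, 0.989, -0.0], [-0.002, -0.001, -1.0]]
wrist_force: [-0.0, -0.8, 0.0]
gripper_width: 0.924
gripper_force: 0.0
```

Run:
```python
from h import *
np.set_printoptions(precision=4,suppress=True)
s=r.sense();print(s["time_s"],s["tcp_pos"],s["wrist_force"])
p=imaging.capture("wrist");cv2.imwrite("pics/w1.png",p["frame"]);q=imaging.capture("top")
print(p["eye"],p["orientation"])
for t,z in(("rack_grip",.076),("rack_tail",0),("rack_nose",0),("rack",0)):
    R=[]
    for c in(p,q):
        m=models.place_of(c,t)
        if m:R.append(ray(c,m[0]["at"]));print(t,m[0]["confidence"],np.array(m[0]["at"])*[640,480],onz(R[-1],z))
    if len(R)==2:print(tri(R))
```

```text
3.2667 [ 0.5285 -0.2256  0.2222] [-0.003  -0.782   0.0321]
[ 0.451  -0.2368  0.3833] [[-0.149   0.9472  0.2839]
 [ 0.9888  0.1431  0.0414]
 [-0.0014  0.2869 -0.958 ]]
rack_grip 0.69 [325.184 227.088] [ 0.5333 -0.2245  0.076 ]
rack_tail 0.68 [312.704 206.496] [ 0.5349 -0.2366  0.    ]
rack_nose 0.84 [519.104 211.824] [ 0.5102 -0.037   0.    ]
rack_nose 0.82 [389.824 287.28 ] [ 0.5105 -0.0376  0.    ]
(array([ 0.5102, -0.0374,  0.0008]), [np.float64(0.17298945502282081), np.float64(0.17298945502264165)])
rack 0.67 [412.608 205.488] [ 0.5195 -0.1409  0.    ]
rack 0.59 [434.624 278.112] [ 0.5233 -0.1361  0.    ]
(array([ 0.523 , -0.1383, -0.0111]), [np.float64(1.5715663564710847), np.float64(1.5715663564712998)])
```

View pics/w1.png

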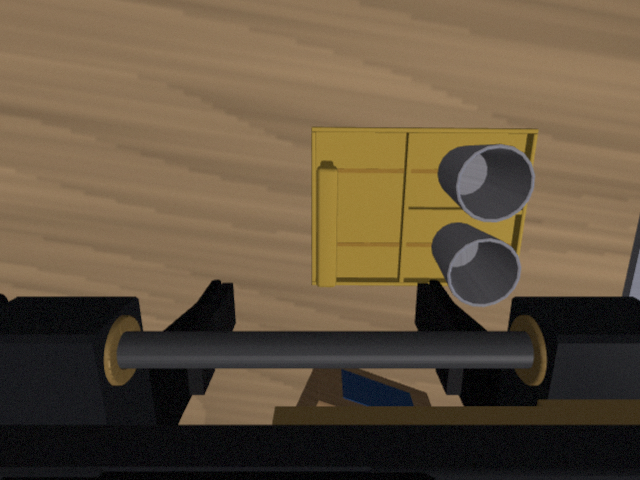

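The wrist view shows the grip bar running from (327,168) to (327,285), parallel to the finger pads. The cups stand at (497,183) and (483,270). The rack is parallel to the drainboard but about 60 mm off its axis on the -x side. Now descending to grasp.

>>> apply_moves(moves=[[[-0.004, 0, 0.03], 0], [[-0.001, 0.001, 0.035], 0], [[0, 0, 0.035], 0], [[0, 0, 0.035], 0], [[0, 0, 0.015], 0]], hand=0.045)

```text
time_s: 4.18
tcp_pos: [0.525, -0.2274, 0.0681]
ee_rot: [[-0.99, -0.141, -0.007], [-0.141, 0.99, 0.002], [0.007, 0.003, -1.0]]
wrist_force: [-0.3, 0.2, 0.0]
gripper_width: 0.627
gripper_force: 0.0
```

>>> apply_moves(moves=[[[0, 0, 0.01], 0], [[0, 0, 0.004], 0], [[0, 0, 0], 0]])

```text
time_s: 4.43
tcp_pos: [0.5283, -0.228, 0.0584]
ee_rot: [[-0.99, -0.143, -0.0], [-0.143, 0.99, -0.0], [0.0, -0.0, -1.0]]
wrist_force: [-0.4, 0.4, -0.0]
gripper_width: 0.527
gripper_force: 0.0
```

>>> apply_moves(moves=[[[0, 0.001, 0.001], 0], [[0, 0, 0], 0], [[0, 0, 0], 0], [[0, 0, 0], 0], [[0, 0, 0], 0]], hand=0.0)

```text
time_s: 4.85
tcp_pos: [0.5284, -0.2267, 0.0583]
ee_rot: [[-0.99, -0.143, 0.001], [-0.143, 0.99, -0.0], [-0.001, -0.0, -1.0]]
wrist_force: [-1.2, 5.5, 1.6]
gripper_width: 0.22
gripper_force: 2.2
```

Run:
```python
from h import *
np.set_printoptions(precision=4,suppress=True)
s=r.sense();print(s)
p=imaging.capture("wrist");cv2.imwrite("pics/w2.png",p["frame"])
```

```text
{'time_s': 4.85, 'joints': array([ -7.0851,  26.8628, -18.4316,  -0.0068, -44.6283, -74.6866]), 'joint_velocities': array([ 0.5689,  0.0899, -0.5233,  0.2513, -0.0432,  0.3319]), 'effort': array([ -0.4304, -38.3533,  13.9376,   3.6943,   0.1156,   0.0108]), 'tcp_pos': array([ 0.5284, -0.2267,  0.0583]), 'ee_rot': array([[-0.9897, -0.143 ,  0.0013],
       [-0.143 ,  0.9897, -0.0001],
       [-0.0013, -0.0003, -1.    ]]), 'wrist_force': array([-1.1672,  5.4877,  1.5998]), 'moment': array([ 1.5307,  0.204 , -0.067 ]), 'gripper_force': 2.1675757714547217, 'gripper_width': 0.22003170156755167}
```

View pics/w2.png

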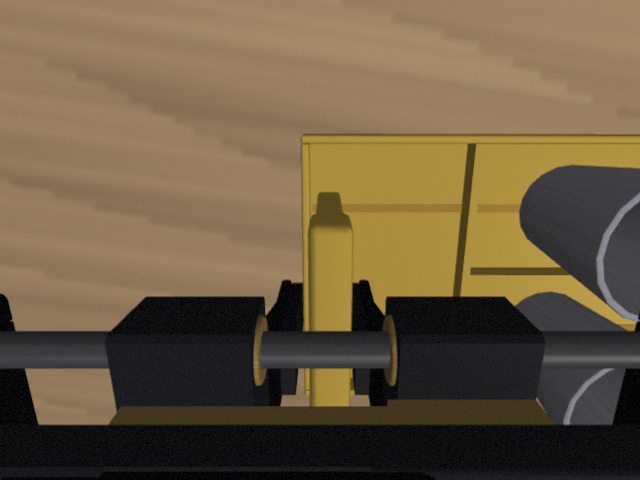

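The bar at (331,300) sits squarely between the fingers. I'll let the grip finish closing.

>>> apply_moves(moves=[[[0, 0, 0], 0], [[0, 0, 0], 0], [[0, 0, 0], 0]])

```text
time_s: 5.15
tcp_pos: [0.5283, -0.2263, 0.0582]
ee_rot: [[-0.99, -0.143, 0.0], [-0.143, 0.99, 0.0], [-0.0, 0.0, -1.0]]
wrist_force: [-1.6, 5.3, 6.9]
gripper_width: 0.184
gripper_force: 30.0
```

>>> apply_moves(moves=[[[-0.002, 0.003, -0.0005], 0], [[-0.004, 0.006, 0], 0], [[-0.005, 0.007, 0], 0], [[-0.005, 0.007, 0], -0.2], [[-0.005, 0.007, 0], -0.2]])

```text
time_s: 5.57
tcp_pos: [0.5449, -0.1937, 0.0582]
ee_rot: [[-0.989, -0.151, -0.0], [-0.151, 0.989, -0.001], [0.0, -0.001, -1.0]]
wrist_force: [-2.1, -3.4, 2.3]
gripper_width: 0.177
gripper_force: 30.0
```

>>> apply_moves(moves=[[[-0.005, 0.007, 0], -0.2], [[-0.005, 0.007, 0], -0.2], [[-0.005, 0.007, 0], 0], [[-0.005, 0.007, 0], 0], [[-0.005, 0.007, 0], 0]])

```text
time_s: 5.98
tcp_pos: [0.5642, -0.1548, 0.0582]
ee_rot: [[-0.988, -0.157, -0.0], [-0.157, 0.988, -0.0], [0.0, -0.0, -1.0]]
wrist_force: [-1.9, -5.4, 4.2]
gripper_width: 0.178
gripper_force: 30.0
```

>>> apply_moves(moves=[[[-0.005, 0.007, 0], 0], [[-0.004, 0.006, 0], 0], [[-0.003, 0.003, 0], 0], [[-0.001, 0.001, 0], 0], [[0, 0, 0], 0]])

```text
time_s: 6.4
tcp_pos: [0.5742, -0.1359, 0.0582]
ee_rot: [[-0.988, -0.158, -0.0], [-0.158, 0.988, 0.0], [0.0, 0.0, -1.0]]
wrist_force: [-3.0, -2.4, 5.7]
gripper_width: 0.184
gripper_force: 30.1
```

Run:
```python
from h import *
np.set_printoptions(precision=4,suppress=True)
s=r.sense();print(s["time_s"],s["tcp_pos"])
p=imaging.capture("wrist");q=imaging.capture("top")
cv2.imwrite("pics/w3.png",p["frame"]);cv2.imwrite("pics/t3.png",cv2.resize(q["frame"][200:360,180:500],None,fx=2.5,fy=2.5,interpolation=2))
print(rect(q,"ledge",.012,.2,.26,(272,290),(.525,.217),99)[:4])
print(rect(q,"rack",.018,.15,.2,(400,265),(.57,-.05),99)[:4])
for t,z in(("rack_nose",0),("ledge_step",.012)):
    for c in(p,q):
        m=models.place_of(c,t)
        if m:print(t,m[0]["confidence"],np.array(m[0]["at"])*[640,480],onz(ray(c,m[0]["at"]),z))
```

```text
6.4 [ 0.5742 -0.1359  0.0582]
(array([0.5245, 0.2169]), np.float64(98.81812608646372), np.float64(0.001009921024908933), 0.75)
(array([ 0.5594, -0.0594]), np.float64(92.1033813496065), np.float64(0.00942717488527503), 0.61)
rack_nose 0.58 [346.688 271.584] [0.5512 0.0523 0.    ]
ledge_step 0.67 [320.512 333.6  ] [ 0.6155 -0.1316  0.012 ]
ledge_step 0.67 [430.272 178.176] [ 0.7448 -0.1496  0.012 ]
```

View pics/t3.png

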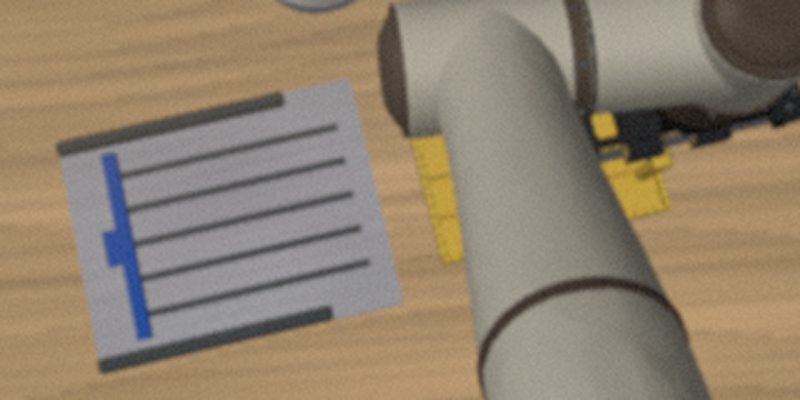

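View pics/w3.png

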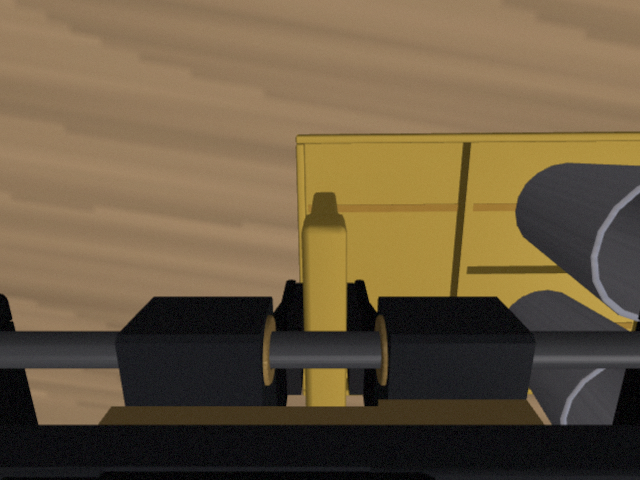

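Run:
```python
from h import *
np.set_printoptions(precision=4,suppress=True)
a=np.radians(98.95);f=np.array([np.cos(a),np.sin(a)]);rt=np.array([f[1],-f[0]]);L=np.array([.5247,.217])
p=imaging.capture("wrist");q=imaging.capture("top")
def rel(w):
    d=w[:2]-L;return d@rt*1e3,d@f*1e3
print("tail -x corner",rel(onz(ray(p,(298/640,134/480)),.018)))
print("mid top rim",rel(onz(ray(p,(600/640,133/480)),.018)))
print("nose -x corner",rel(onz(ray(q,(359.2/640,304.8/480)),.018)))
print("ledge bottom front corner", rel(onz(ray(q,((180+402/2.5)/640,(200+302/2.5)/480)),.012)), rel(onz(ray(q,((180+347/2.5)/640,(200+79/2.5)/480)),.012)))
print("bar front", rel(onz(ray(q,((180+151/2.5)/640,(200+337/2.5)/480)),.025)),rel(onz(ray(q,((180+117/2.5)/640,(200+153/2.5)/480)),.025)))
s=r.sense();print("tcp",rel(s["tcp_pos"]))
```

```text
tail -x corner (np.float64(-76.57905355647324), np.float64(-369.1345802415179))
mid top rim (np.float64(-77.28779577249887), np.float64(-222.83181735040336))
nose -x corner (np.float64(-76.44923292017566), np.float64(-174.30510203292235))
ledge bottom front corner (np.float64(-99.8530951239011), np.float64(-129.00745993577692)) (np.float64(98.04851975231416), np.float64(-127.45456090912386))
bar front (np.float64(-81.35247649889259), np.float64(81.10181740464563)) (np.float64(76.71420864582072), np.float64(78.79004300338892))
tcp (np.float64(-5.9943272615997385), np.float64(-356.33268312475235))
```

The rack is centred on the board axis within 2 mm and its nose is about 40 mm before the step. I'll slide up to it, then lift just enough to clear.

>>> apply_moves(moves=[[[0, 0.004, 0], 0.2], [[0, 0.007, 0], 0.2], [[0, 0.007, 0], 0], [[0, 0.007, 0], 0], [[0, 0.005, 0], 0]])

```text
time_s: 7.32
tcp_pos: [0.57, -0.1061, 0.0582]
ee_rot: [[-0.989, -0.15, 0.001], [-0.15, 0.989, 0.0], [-0.001, 0.0, -1.0]]
wrist_force: [0.9, -3.6, 3.2]
gripper_width: 0.18
gripper_force: 30.0
```

>>> apply_moves(moves=[[[0, 0.002, 0], 0], [[0, 0, -0.002], 0], [[0, 0, -0.003], 0], [[0, 0, -0.002], 0], [[0, 0, 0], 0]])

```text
time_s: 7.73
tcp_pos: [0.5682, -0.1049, 0.0643]
ee_rot: [[-0.989, -0.15, -0.002], [-0.15, 0.989, 0.0], [0.002, 0.001, -1.0]]
wrist_force: [-0.1, -0.1, -4.9]
gripper_width: 0.18
gripper_force: 30.3
```

Run:
```python
from h import *
s=r.sense();print(s["time_s"],s["tcp_pos"],s["wrist_force"],s["moment"],s["gripper_width"])
p=imaging.capture("scene");cv2.imwrite("pics/s4.png",cv2.resize(p["frame"][170:290,200:360],None,fx=5,fy=5,interpolation=2))
```

```text
7.7333 [ 0.56817617 -0.10485446  0.06425483] [-0.12056793 -0.12813722 -4.90433771] [-0.47208934 -0.15932069 -0.04864602] 0.17957047489653735
```

View pics/s4.png

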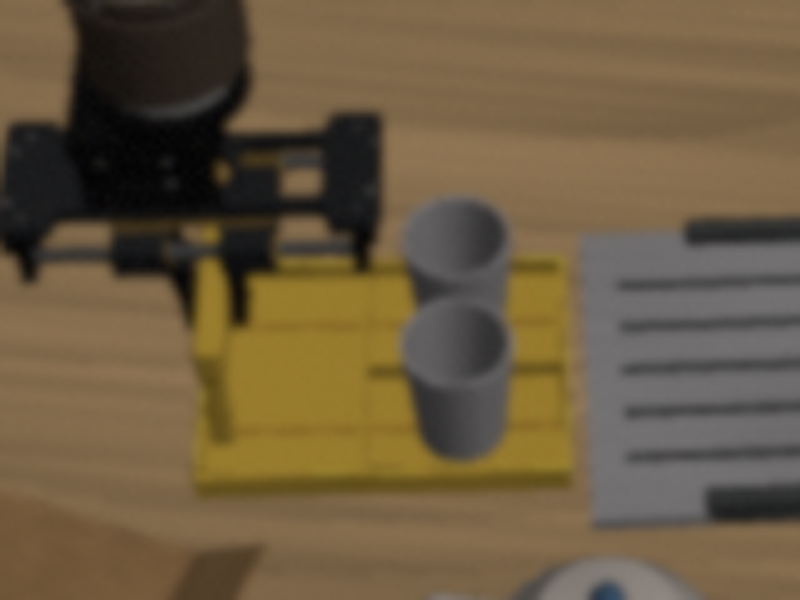

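The scene crop shows the rack held level, both cups standing at (455,270) and (455,380), and its nose at x≈570, just before the step at x≈590. The wrist carries about 5 N, so the whole rack is off the counter. I'll raise it a bit more, set the nose on the board, and lower the tail straight back down.

>>> apply_moves(moves=[[[0, 0, -0.004], 0], [[0, 0, -0.004], 0], [[0, 0.001, -0.0015], 0], [[0, 0.004, 0], 0], [[0, 0.004, 0], 0]])

```text
time_s: 8.2
tcp_pos: [0.5678, -0.096, 0.0748]
ee_rot: [[-0.989, -0.149, 0.0], [-0.149, 0.989, 0.0], [-0.0, 0.0, -1.0]]
wrist_force: [0.4, 0.3, -5.4]
gripper_width: 0.179
gripper_force: 30.3
```

>>> apply_moves(moves=[[[0, 0.005, 0], 0], [[0, 0.006, 0], 0], [[0, 0.005, 0], 0], [[0, 0.003, 0], 0], [[0, 0, 0], 0]])

```text
time_s: 8.62
tcp_pos: [0.5648, -0.0765, 0.0745]
ee_rot: [[-0.989, -0.151, -0.0], [-0.151, 0.989, 0.0], [0.0, 0.0, -1.0]]
wrist_force: [0.5, 0.5, -5.3]
gripper_width: 0.18
gripper_force: 30.3
```

>>> apply_moves(moves=[[[0, 0, 0.002], 0], [[0, 0, 0.002], 0], [[0, 0, 0], 0]])

```text
time_s: 8.87
tcp_pos: [0.5648, -0.0775, 0.07]
ee_rot: [[-0.989, -0.149, -0.001], [-0.149, 0.989, 0.0], [0.001, 0.0, -1.0]]
wrist_force: [-0.3, 1.0, -3.7]
gripper_width: 0.179
gripper_force: 30.2
```

>>> apply_moves(moves=[[[0, 0, 0.002], 0], [[0, 0, 0], 0]])

```text
time_s: 9.03
tcp_pos: [0.5652, -0.0777, 0.0686]
ee_rot: [[-0.989, -0.15, 0.0], [-0.15, 0.989, -0.0], [-0.0, -0.0, -1.0]]
wrist_force: [0.2, 0.0, -2.6]
gripper_width: 0.18
gripper_force: 30.0
```

>>> apply_moves(moves=[[[0, 0, 0.002], 0], [[0, 0, 0], 0]])

```text
time_s: 9.2
tcp_pos: [0.5656, -0.0778, 0.0671]
ee_rot: [[-0.989, -0.15, 0.001], [-0.15, 0.989, -0.0], [-0.001, -0.0, -1.0]]
wrist_force: [0.6, -2.6, 1.0]
gripper_width: 0.182
gripper_force: 30.1
```

>>> apply_moves(moves=[[[0, 0, 0.002], 0], [[0, 0, 0.001], 0], [[0, 0, 0], 0]])

```text
time_s: 9.45
tcp_pos: [0.5658, -0.0779, 0.0643]
ee_rot: [[-0.989, -0.15, 0.002], [-0.15, 0.989, -0.0], [-0.002, -0.001, -1.0]]
wrist_force: [0.4, -4.6, 4.1]
gripper_width: 0.178
gripper_force: 30.4
```

>>> apply_moves(moves=[[[0, 0, 0.002], 0], [[0, 0, 0.001], 0], [[0, 0, 0], 0]])

```text
time_s: 9.7
tcp_pos: [0.5655, -0.0776, 0.0608]
ee_rot: [[-0.989, -0.15, 0.001], [-0.15, 0.989, -0.0], [-0.001, -0.0, -1.0]]
wrist_force: [0.2, -5.9, 3.3]
gripper_width: 0.183
gripper_force: 30.7
```

>>> apply_moves(moves=[[[0, 0, 0.001], 0], [[0, 0, 0.001], 0], [[0, 0, 0], 0]])

```text
time_s: 9.95
tcp_pos: [0.5655, -0.0776, 0.0588]
ee_rot: [[-0.989, -0.15, 0.001], [-0.15, 0.989, -0.0], [-0.001, -0.0, -1.0]]
wrist_force: [0.7, -5.4, 3.3]
gripper_width: 0.184
gripper_force: 30.4
```

Run:
```python
from h import *
s=r.sense();print(s["time_s"],s["tcp_pos"],s["wrist_force"],s["moment"],s["gripper_width"])
p=imaging.capture("scene");cv2.imwrite("pics/s5.png",cv2.resize(p["frame"][170:290,200:360],None,fx=5,fy=5,interpolation=2))
```

```text
9.95 [ 0.5655355  -0.0776116   0.05877391] [ 0.70372867 -5.36813753  3.26557654] [-0.86781605 -0.11284469 -0.01727284] 0.1836838431759358
```

View pics/s5.png

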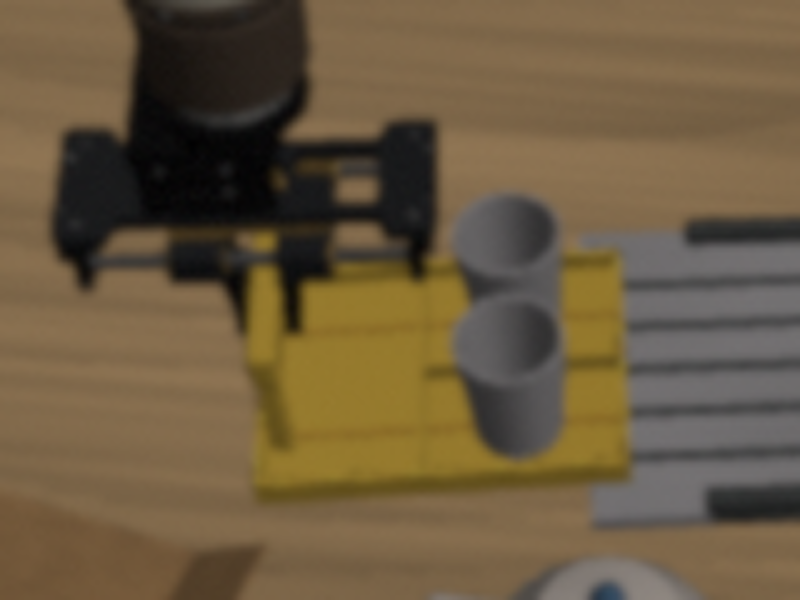

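The crop shows the rack pitched nose-up, with its nose on the board at x≈625 (past the step at x≈590), its tail down on the counter, and both cups standing. I'll slide on a little like this, then bring the tail up.

>>> apply_moves(moves=[[[0, 0.002, 0.0005], 0], [[0, 0.004, 0], 0], [[0, 0.004, 0], 0], [[0, 0.004, 0], 0], [[0, 0.004, 0], 0]])

```text
time_s: 10.42
tcp_pos: [0.5631, -0.0599, 0.0588]
ee_rot: [[-0.989, -0.15, 0.002], [-0.15, 0.989, -0.001], [-0.002, -0.001, -1.0]]
wrist_force: [0.5, -7.1, 5.6]
gripper_width: 0.186
gripper_force: 30.4
```

>>> apply_moves(moves=[[[0, 0.003, 0], 0], [[0, 0.001, 0], 0], [[0, 0, 0], 0]])

```text
time_s: 10.67
tcp_pos: [0.5627, -0.0557, 0.059]
ee_rot: [[-0.989, -0.15, 0.002], [-0.15, 0.989, -0.0], [-0.002, -0.001, -1.0]]
wrist_force: [0.8, -5.3, 5.0]
gripper_width: 0.183
gripper_force: 30.4
```

>>> apply_moves(moves=[[[0, 0, -0.002], 0], [[0, 0, -0.002], 0], [[0, 0, -0.002], 0], [[0, 0, -0.002], 0], [[0, 0, 0], 0]])

```text
time_s: 11.08
tcp_pos: [0.561, -0.0553, 0.0655]
ee_rot: [[-0.989, -0.15, -0.002], [-0.15, 0.989, 0.0], [0.002, 0.0, -1.0]]
wrist_force: [0.9, 1.4, -3.1]
gripper_width: 0.181
gripper_force: 29.8
```

>>> apply_moves(moves=[[[0, 0, -0.002], 0], [[0, 0, -0.001], 0], [[0, 0, 0], 0]])

```text
time_s: 11.33
tcp_pos: [0.5609, -0.0559, 0.0685]
ee_rot: [[-0.989, -0.15, -0.002], [-0.15, 0.989, -0.0], [0.002, -0.0, -1.0]]
wrist_force: [0.4, 0.4, -4.7]
gripper_width: 0.18
gripper_force: 30.1
```

>>> apply_moves(moves=[[[0, 0, -0.001], 0], [[0, 0, 0], 0], [[0, 0, 0], 0]])

```text
time_s: 11.58
tcp_pos: [0.5612, -0.0559, 0.0697]
ee_rot: [[-0.989, -0.15, -0.001], [-0.15, 0.989, -0.0], [0.001, -0.0, -1.0]]
wrist_force: [-0.3, 1.1, -5.1]
gripper_width: 0.18
gripper_force: 30.2
```

>>> apply_moves(moves=[[[0, 0.003, 0.0005], 0], [[-0.0005, 0.005, 0], 0], [[-0.0005, 0.006, 0], 0], [[0, 0.006, 0], 0], [[-0.0005, 0.006, 0], 0]])

```text
time_s: 12.0
tcp_pos: [0.559, -0.029, 0.0695]
ee_rot: [[-0.989, -0.15, -0.0], [-0.15, 0.989, 0.0], [0.0, 0.0, -1.0]]
wrist_force: [-0.0, -0.5, -4.7]
gripper_width: 0.182
gripper_force: 30.2
```

>>> apply_moves(moves=[[[0, 0.006, 0.0003], 0], [[-0.0005, 0.006, 0], 0], [[0, 0.006, 0], 0], [[0, 0.006, 0], 0], [[0, 0.006, 0], 0]])

```text
time_s: 12.42
tcp_pos: [0.5551, 0.0007, 0.0693]
ee_rot: [[-0.989, -0.15, 0.0], [-0.15, 0.989, 0.0], [-0.0, 0.0, -1.0]]
wrist_force: [-0.4, -1.0, -4.7]
gripper_width: 0.186
gripper_force: 30.1
```

>>> apply_moves(moves=[[[0, 0.005, 0.0004], 0], [[0, 0.005, 0.0004], 0], [[0, 0.005, 0], 0], [[0, 0.005, 0], 0], [[0, 0.005, 0], 0]])

```text
time_s: 12.83
tcp_pos: [0.5515, 0.0251, 0.0686]
ee_rot: [[-0.989, -0.15, 0.0], [-0.15, 0.989, 0.0], [-0.0, -0.0, -1.0]]
wrist_force: [0.1, -1.1, -2.8]
gripper_width: 0.179
gripper_force: 30.1
```

>>> apply_moves(moves=[[[0, 0.005, 0.0002], 0], [[0, 0.005, 0], 0], [[0, 0.005, 0], 0], [[0, 0.005, 0], 0], [[0, 0.005, 0], 0]])

```text
time_s: 13.25
tcp_pos: [0.5477, 0.0499, 0.0683]
ee_rot: [[-0.989, -0.15, 0.0], [-0.15, 0.989, 0.0], [-0.0, 0.0, -1.0]]
wrist_force: [-0.4, -1.4, -3.3]
gripper_width: 0.178
gripper_force: 30.0
```

Run:
```python
from h import *
s=r.sense();print(s["time_s"],s["tcp_pos"],s["wrist_force"],s["moment"])
a=np.radians(98.95);f=np.array([np.cos(a),np.sin(a)]);rt=np.array([f[1],-f[0]]);d=s["tcp_pos"][:2]-[.5247,.217];print(d@rt,d@f)
p=imaging.capture("scene");cv2.imwrite("pics/s6.png",cv2.resize(p["frame"][180:285,270:430],None,fx=5,fy=5,interpolation=2))
```

```text
13.25 [0.5476954  0.04993457 0.06832091] [-0.42178516 -1.39791329 -3.34778443] [-0.52457634 -0.12830425 -0.04544615]
-0.003275366572731361 -0.168608770357552
```

View pics/s6.png

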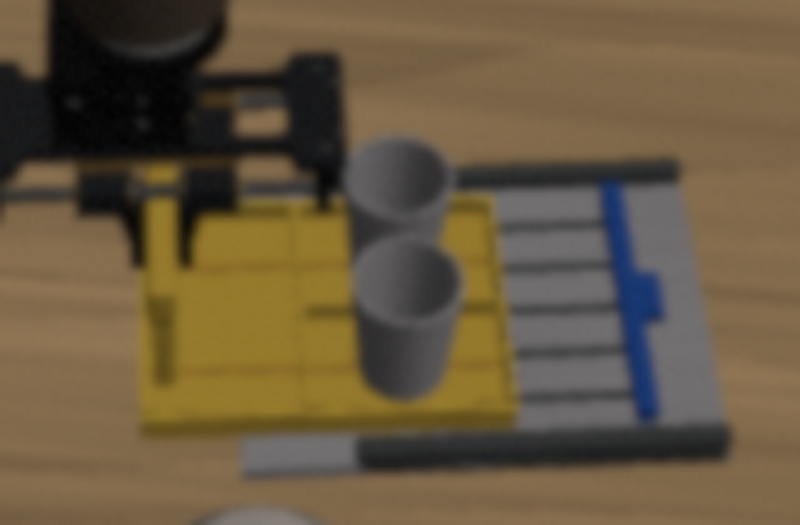

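The crop shows the rack between the cheeks with its front edge at x≈490–515, parallel to the blue bar at x≈612–640. That leaves roughly 60 mm to go. Both cups are standing.

>>> apply_moves(moves=[[[0, 0.005, 0], 0], [[0, 0.005, 0], 0], [[0, 0.005, 0], 0], [[0, 0.005, 0], 0], [[0, 0.005, 0], 0]])

```text
time_s: 13.72
tcp_pos: [0.5439, 0.0746, 0.0682]
ee_rot: [[-0.989, -0.15, -0.0], [-0.15, 0.989, -0.0], [0.0, -0.0, -1.0]]
wrist_force: [0.2, -2.1, -2.6]
gripper_width: 0.179
gripper_force: 30.0
```

>>> apply_moves(moves=[[[0, 0.005, 0], 0], [[0, 0.004, 0], 0], [[0, 0.003, 0], 0], [[0, 0.002, 0], 0], [[0, 0.002, 0], 0]])

```text
time_s: 14.13
tcp_pos: [0.5415, 0.0902, 0.0682]
ee_rot: [[-0.989, -0.15, -0.0], [-0.15, 0.989, -0.0], [0.0, -0.0, -1.0]]
wrist_force: [0.2, -1.5, -2.8]
gripper_width: 0.186
gripper_force: 30.0
```

>>> apply_moves(moves=[[[0, 0.0015, 0], 0], [[0, 0.0015, 0], 0], [[0, 0.0015, 0], 0], [[0, 0.0015, 0], 0]])

```text
time_s: 14.47
tcp_pos: [0.5407, 0.0959, 0.0682]
ee_rot: [[-0.989, -0.15, -0.0], [-0.15, 0.989, -0.0], [0.0, -0.0, -1.0]]
wrist_force: [0.3, -1.1, -3.9]
gripper_width: 0.185
gripper_force: 30.0
```

>>> apply_moves(moves=[[[0, 0.0015, 0], 0], [[0, 0.0015, 0], 0], [[0, 0.0015, 0], 0], [[0, 0.0015, 0], 0]])

```text
time_s: 14.8
tcp_pos: [0.5398, 0.102, 0.0683]
ee_rot: [[-0.989, -0.15, 0.0], [-0.15, 0.989, -0.0], [-0.0, -0.0, -1.0]]
wrist_force: [0.5, -0.2, -3.5]
gripper_width: 0.184
gripper_force: 30.0
```

>>> apply_moves(moves=[[[0, 0.001, 0], 0], [[0, 0.001, 0], 0], [[0, 0.001, 0], 0]])

```text
time_s: 15.05
tcp_pos: [0.5393, 0.1049, 0.0682]
ee_rot: [[-0.989, -0.15, -0.0], [-0.15, 0.989, -0.0], [0.0, -0.0, -1.0]]
wrist_force: [-0.0, -0.7, -2.9]
gripper_width: 0.182
gripper_force: 30.0
```

>>> apply_moves(moves=[[[0, 0.001, 0], 0], [[0, 0.001, 0], 0], [[0, 0, 0], 0]])

```text
time_s: 15.3
tcp_pos: [0.539, 0.107, 0.0682]
ee_rot: [[-0.989, -0.15, 0.0], [-0.15, 0.989, 0.0], [-0.0, 0.0, -1.0]]
wrist_force: [0.1, -0.1, -3.9]
gripper_width: 0.178
gripper_force: 30.0
```

>>> apply_moves(moves=[[[0, 0.001, 0], 0], [[0, 0.001, 0], 0], [[0, 0.001, 0], 0]])

```text
time_s: 15.55
tcp_pos: [0.5386, 0.1098, 0.0683]
ee_rot: [[-0.989, -0.15, -0.0], [-0.15, 0.989, -0.0], [0.0, -0.0, -1.0]]
wrist_force: [0.4, -0.9, -3.4]
gripper_width: 0.184
gripper_force: 30.0
```

>>> apply_moves(moves=[[[0, 0.001, 0], 0], [[0, 0.001, 0], 0], [[0, 0, 0], 0]])

```text
time_s: 15.8
tcp_pos: [0.5383, 0.112, 0.0682]
ee_rot: [[-0.989, -0.15, 0.0], [-0.15, 0.989, 0.0], [-0.0, 0.0, -1.0]]
wrist_force: [-0.2, -0.4, -3.8]
gripper_width: 0.181
gripper_force: 30.0
```

>>> apply_moves(moves=[[[0, 0.001, 0], 0], [[0, 0.001, 0], 0], [[0, 0, 0], 0]])

```text
time_s: 16.05
tcp_pos: [0.5388, 0.1128, 0.0689]
ee_rot: [[-0.989, -0.151, 0.001], [-0.151, 0.989, -0.002], [-0.001, -0.002, -1.0]]
wrist_force: [2.7, -6.4, -1.2]
gripper_width: 0.178
gripper_force: 30.1
```

Contact with the stop at about 6 N, where the picture had put it. Now lowering the tail the last fraction of a millimetre onto the board.

>>> apply_moves(moves=[[[0, -0.0005, 0.0005], 0], [[0, 0, 0.0005], 0], [[0, 0, 0], 0]])

```text
time_s: 16.3
tcp_pos: [0.5388, 0.1124, 0.0678]
ee_rot: [[-0.989, -0.151, 0.001], [-0.151, 0.989, -0.001], [-0.001, -0.001, -1.0]]
wrist_force: [2.5, -5.7, -0.2]
gripper_width: 0.183
gripper_force: 30.0
```

>>> apply_moves(moves=[[[0, 0, 0.0005], 0], [[0, 0, 0], 0]])

```text
time_s: 16.47
tcp_pos: [0.5388, 0.1123, 0.0677]
ee_rot: [[-0.989, -0.151, 0.001], [-0.151, 0.989, -0.001], [-0.001, -0.001, -1.0]]
wrist_force: [2.3, -5.3, 1.0]
gripper_width: 0.179
gripper_force: 30.0
```

>>> apply_moves(moves=[[[0, 0, 0], 0], [[0, 0, 0], 0], [[0, 0, 0], 0], [[0, 0, 0], 0]], hand=0.04)

```text
time_s: 16.8
tcp_pos: [0.5384, 0.1138, 0.0671]
ee_rot: [[-0.989, -0.15, 0.001], [-0.15, 0.989, 0.001], [-0.001, 0.001, -1.0]]
wrist_force: [-0.3, 0.3, 0.0]
gripper_width: 0.394
gripper_force: 0.0
```

>>> apply_moves(moves=[[[0, 0, -0.005], 0], [[0, 0, -0.015], 0], [[0, 0, -0.03], 0], [[0, 0, -0.03], 0], [[0, 0, -0.03], 0]])

```text
time_s: 17.22
tcp_pos: [0.5379, 0.1133, 0.1783]
ee_rot: [[-0.989, -0.15, -0.0], [-0.15, 0.989, -0.0], [0.0, -0.0, -1.0]]
wrist_force: [0.6, 0.5, -0.1]
gripper_width: 0.459
gripper_force: 0.0
```

Run:
```python
from h import *
s=r.sense();print(s["time_s"],s["tcp_pos"],s["wrist_force"])
p=imaging.capture("scene");cv2.imwrite("pics/s7.png",cv2.resize(p["frame"][180:285,270:430],None,fx=5,fy=5,interpolation=2))
```

```text
17.2167 [0.53786914 0.11332437 0.17827163] [ 0.62510664  0.50487845 -0.10490724]
```

View pics/s7.png

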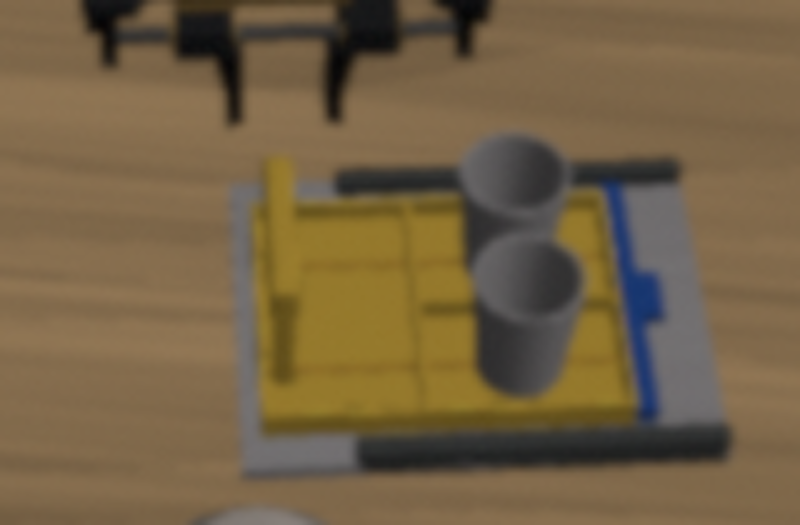

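The final picture shows the rack flat on the board, with its front edge against the blue bar at x≈610–645 and its tail past the step. Both cups are standing and the gripper is clear.

```bash
python3 -c "
from station import r
print(r.finish_job())"
```

```text
the job is handed in; nothing more can be done
None
```

The rack is home on the drainboard, touching the blue stop at about 6 N, with both cups standing and the gripper clear; the job was handed in at about 17 s. The tool could not tilt, so I lifted the rack level (about 15 mm) and carried it about 30 mm to get the nose over the step. I then lowered the tail to the counter and slid on, staying close to the board rather than pressed on it until the tail was over the step.

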